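# Clamp a sherd in the inspection stand with the over-centre cam lever

## Task

On the desk is a small metal stand for inspecting sherds, with a sherd lying loose on its cork bed. Push the sliding rod by its upright knob so that its rubber tip slides the sherd up against the fence and presses on it firmly but gently, let go, then swing the cam lever over centre all the way down so that it locks the rod and the sherd stays held. The sherd is brittle, so do not press it hard or touch it with the gripper, do not force the lever, and leave the other sherds round the stand where they are.

Things in the scene. Friction and masses are not known exactly. Their poses are not given: they have to be found in the camera images.
- stand: Fixed stand, grey base plate 130 x 310 x 12 mm. Origin on the desk top; y runs along the rod to the fence (push direction), x across, z up. In this frame, mm: cork bed top at z 15 (x -58..58, y 15..140); aluminium clamp block x -25..25, y -91..-25, top z 58, round the rod; fence at the +y end; lever pivot on the block between two ears up to z 86.
- fence: Upright aluminium bar with a rubber face towards the sherd, 100 mm wide (along x) and 36 mm tall, fixed at the end of the bed. Origin in the middle of the rubber face's lower edge.
- work_sherd: Flat irregular pottery fragment, about 97 x 94 x 23 mm, 0.11 kg, loose on the cork bed between rod tip and fence. Origin under its centre. Its edges are uneven, so the rod travel at which it is held differs by several mm with how it lies: feel for it. More than 20 N breaks it.
- plunger_tip: Rubber tip plate of the rod, 30 mm wide (x), 20 mm tall, 6 mm thick. Origin at the centre of the face that meets the sherd, 27 mm above the desk. It is sprung on the rod: 3 N per mm, at most 5 mm, then hard.
- plunger_knob (a point): On the axis of the upright black knob at the rod's rear (-y) end, 57 mm above the desk. Knob round, 18 to 22 mm in diameter, from 15 to 77 mm above the desk; the rod is 14 mm thick, its axis 27 mm above the desk. Free space behind (-y of) the knob.
- plunger (a joint): Travel of the rod towards the fence in m, 0 (fully back) to 0.075. Unlocked, it drags with about 6 N and stays where it is left; if the tip presses harder than about 3 N, letting go eases it back to about that. Locked while the lever is shut.
- lever_hinge (a point): Centre of the lever's pivot, 72 mm above the desk; the pivot axis is parallel to the stand's y axis.
- lever_end (a point): Outer end of the cam lever, 95 mm from the pivot axis. The lever is a dark steel bar 9 mm thick and 14 mm wide, with a paddle 22 mm wide and 10 mm thick over its last 34 mm.
- cam_lever (a joint): Lever angle, rad. 0 = open, leaning 0.43 past upright to the stand's +x side; grows as it swings up and over to -x; 1.9 = fully shut on its stop, pointing to -x, 0.1 above level. From 0.3 on the cam resists (up to about 8 N at 60 mm from the pivot); on centre at about 1.6: let go before 1.45 it springs back, past 1.7 it snaps down and stays.
- lever_handle: The lever's bar and paddle. Origin on the pivot; turns with the joint cam_lever.
- near_sherd: Bystander sherd 69 x 64 x 14 mm lying beside the stand on its +x side. Origin under its centre.
- thin_sherd: Bystander sherd 100 x 43 x 20 mm lying beside the stand on its -x side. Origin under its centre.
Mind the look-alikes: they are no part of the job. What is shaped like the work_sherd but blue, purple or yellow is not meant.

How it is judged:
By the outcome, as a careful person would: the job done as asked, in the order asked, and still so for the second after the job is handed in, with the robot touching nothing.
It also fails if it takes over 54 s, if anything falls off the work surface, if the arm or the gripper's body presses on something with over 40 N, if the wrist force passes 120 N, or if a joint passes its speed limit or range.

## Robot

A 6-joint arm with a two-finger parallel gripper is mounted at the origin on a cart in front of the work surface, level with it; the furniture and walls round the work are solid. World frame = base frame: x ahead of the robot, y to its left, z up, the work surface at z = 0. Lengths are in m, angles in degrees, forces in N, time in s.
With the tool pointing down it reaches from about 0.325 to 0.9 m from the base axis. Payload 6.1 kg.
Tool frame: the origin (TCP) lies at the very end of the fingers, on their centre line; the grasp point (between the pads) lies 19 mm behind it; x points along the fingers, y is the direction in which the jaws open and shut, and the axes are right-handed (so a half turn about x gives the same grasp; the last joint's range is limited). The gripper opens to 87 mm and grips with 3 to 60 N. Pads are 19 mm wide; open, the fingers measure 117 mm over their backs; the gripper's body (75 mm by 190 mm) begins 51 mm behind the grasp point.
Start: joints at [70.01, 12.628, 87.462, -0, 79.91, -7.225], TCP at [0.138, 0.61, 0.223] pointing down, gripper open.
Joint ranges: [-170.65, 170.65], [-52.31, 119.04], [5.05, 147.46], [-71.25, 251.25], [11.57, 151.72], [-153.62, 153.62]. Speed limits (degrees/s): [147.25, 147.25, 172.46, 180, 180, 180].

## Interface

Orientations are given as [roll, pitch, yaw] about the fixed x, y, z axes, in that order (R = Rz(yaw) Ry(pitch) Rx(roll)).
In Python, from rig import ctrl, imaging gives the robot as it stands.
- The arm moves only by the shell command python3 -m crank 'ROWS' [FORCE]. ROWS is JSON, a list of rows, each a list of 7 numbers: the shift along the tool's x, y, z in m, then the turn, a rotation vector about the tool's x, y, z in rad, then the opening, from 0 (shut) to 1 (fully open). In form: [[dx, dy, dz, wx, wy, wz, fingers], ...]. A call has 1 to 10 rows; each row is the pose to reach, as a shift and turn from the pose commanded when the call began, along the tool's axes at that moment; what a row does not reach only later rows make up. A row lasts 1/12 s, in which the tool goes at most 41.7 mm and 7.16 degrees, less where a joint would pass 70% of its speed; a pose out of reach is approached as far as the arm can. A call with a gripper value outside its range is refused whole. The fingers move at their own pace and stop on an object; FORCE is the grip in N (left out, the last holds). Time passes only in rows, so rows that repeat a pose let the fingers close. It gives the time, the measured TCP pose, the force and the opening at its end, in the units of the state.
- ctrl.state(): the state, without advancing time (a new reading comes with each control period).
- imaging.grab_frame(name): name is "scene" or "top" or "wrist"; returns a dict with "color" (420x560x3 uint8, red, green, blue), "K" (3x3 intrinsics, pixels), "pose" (4x4, takes a point from camera to world coordinates). Camera axes: x right, y down, z forward; pixel columns grow to the right and rows downward; lengths in m; the calibration is good to about 2 mm. The wrist camera is an equidistant fisheye: a pixel r from the principal point sees the ray r / f radians off the axis. A picture is of the moment at which its call begins. There is no depth.
- ctrl.sign_off(): hands the job in, once; it reports no verdict.
The state is a dict: "t": time; "joint_positions": joint angles; "joint_velocities": joint speeds; "joint_torque": joint torques, N m; "eef_pos": TCP position; "eef_rot": TCP orientation; "wrist_force": force on the tool from outside, world axes, zero at the start; "torque": the same for the moment, N m; "finger_gap": finger opening in m.
Only numpy, scipy, OpenCV 4.12 (cv2) and the standard library are available. Lean on these libraries where they do the work, as an engineer would, in place of code of your own. Each camera call takes 0.05 s, during which the arm holds its last target.

## Working session

There is one attempt and no reset: what is moved stays moved. The work goes in short steps, Python scripts to look and compute and a shell command to move; the robot and the scene stay as the last step left them, time stands still between calls to the robot, and variables do not carry over. Pictures are saved under pics/ and viewed, and the job is handed in when it is done.

```bash
ls; mkdir -p pics; python3 - <<'E'
from rig import ctrl, imaging
import cv2, numpy as np
print(ctrl.state())
for n in ["scene","top"]:
    f=imaging.grab_frame(n); cv2.imwrite(f"pics/{n}0.png",f["color"][:,:,::-1]); print(n,f["K"],f["pose"])
    np.savez(f"pics/{n}0.npz",**f)
E
```

```text
pics
{'t': 0.0, 'joint_positions': array([ 7.00094261e+01,  1.26748132e+01,  8.75256739e+01,  2.18432372e-03,
        7.99093033e+01, -7.22400113e+00]), 'joint_velocities': array([0.00896043, 0.0505808 , 0.00645966, 0.02650584, 0.01234225,
       0.08134529]), 'joint_torque': array([-1.48723568e-03, -4.94601524e+01, -3.87383187e+01,  6.96284557e-02,
        5.68837754e-02, -1.61712273e-04]), 'eef_pos': array([0.13788167, 0.60897334, 0.22144272]), 'eef_rot': array([ -98.34576353,   89.89018857, -111.11272106]), 'wrist_force': array([-1.29168318, -0.31000013,  0.23554733]), 'torque': array([ 0.03820042, -0.02647129, -0.02947725]), 'finger_gap': 0.08706327311565061}
scene [[415.93022222   0.         279.66888152]
 [  0.         415.93022222 210.84667082]
 [  0.           0.           1.        ]] [[ 0.68664176 -0.3715287   0.62489161  0.01010237]
 [-0.72679279 -0.37112655  0.57795962 -0.47444421]
 [ 0.01718528 -0.85101793 -0.52485536  0.56289843]
 [ 0.          0.          0.          1.        ]]
top [[528.2087544    0.         283.28972561]
 [  0.         528.2087544  204.95641322]
 [  0.           0.           1.        ]] [[-0.00593144 -0.99490949  0.10059785  0.41353138]
 [-0.99946176  0.00914416  0.03150523  0.00152606]
 [-0.03226474 -0.10035683 -0.99442822  1.1171252 ]
 [ 0.          0.          0.          1.        ]]
```

View pics/scene0.png

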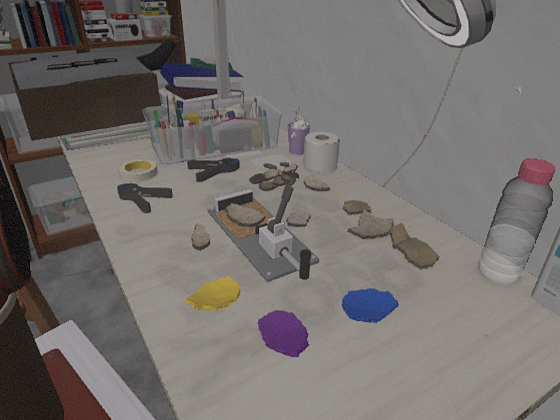

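View pics/top0.png

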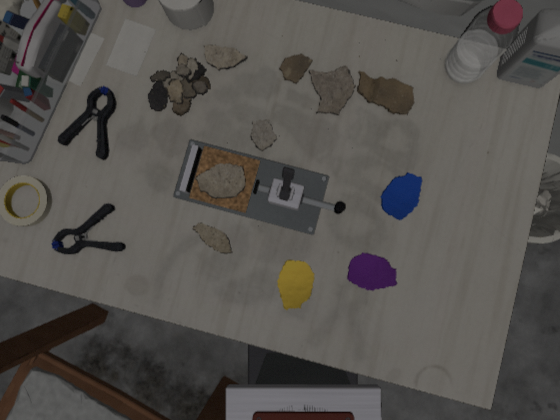

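```bash
cat > h.py <<'E'
import numpy as np, cv2
def ray(f,u,v):
    K=f["K"];P=f["pose"]; d=P[:3,:3]@np.array([(u-K[0,2])/K[0,0],(v-K[1,2])/K[1,1],1]); return P[:3,3],d
def onz(f,u,v,z):
    o,d=ray(f,u,v); return (o+d*(z-o[2])/d[2])
def proj(f,p):
    P=f["pose"];K=f["K"]; c=P[:3,:3].T@(np.asarray(p)-P[:3,3]); return (K@c/c[2])[:2]
E
python3 - <<'E'
import cv2,numpy as np
t=cv2.imread("pics/top0.png")[130:245,165:355]; cv2.imwrite("pics/topc.png",cv2.resize(t,None,fx=4,fy=4,interpolation=cv2.INTER_CUBIC))
t=cv2.imread("pics/scene0.png")[170:290,185:335]; cv2.imwrite("pics/scenec.png",cv2.resize(t,None,fx=5,fy=5,interpolation=cv2.INTER_CUBIC))
E
```

```text
(no output)
```

View pics/topc.png

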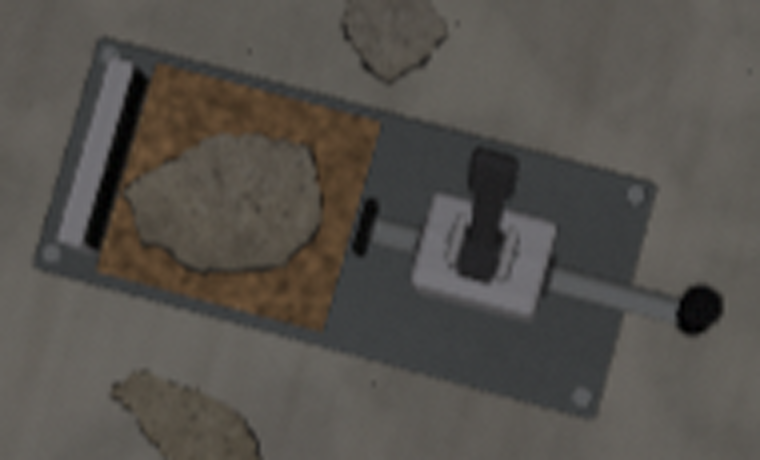

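View pics/scenec.png

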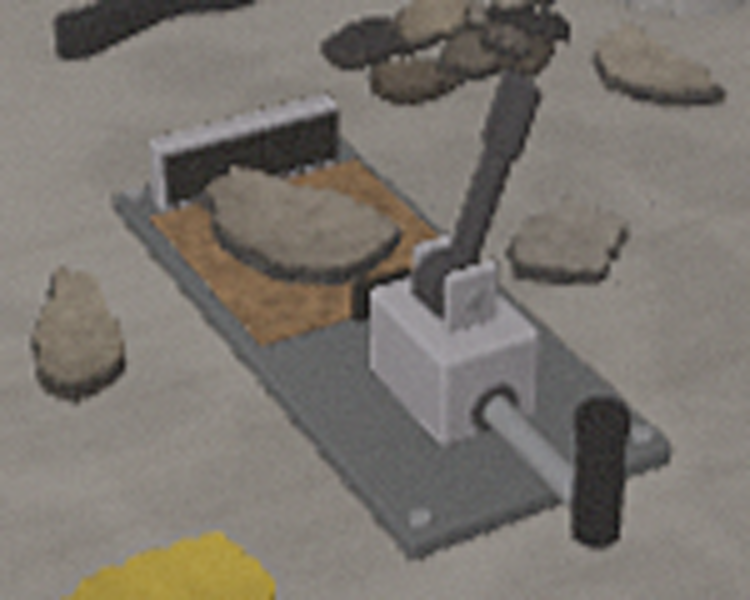

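```bash
python3 - <<'E'
import numpy as np
from h import *
f=dict(np.load("pics/top0.npz")); s=dict(np.load("pics/scene0.npz"))
T=lambda u,v:((u+.5)/4+165-.5,(v+.5)/4+130-.5)
S=lambda u,v:((u+.5)/5+185-.5,(v+.5)/5+170-.5)
pl=[onz(f,*T(*p),.012) for p in [(102,38),(656,183),(596,416),(36,266)]]
ck=[onz(f,*T(*p),.015) for p in [(157,64),(381,122),(325,328),(98,272)]]
print(np.round(pl,4));print(np.round(ck,4))
yd=(pl[0]+pl[3]-pl[1]-pl[2])[:2]; yd/=np.linalg.norm(yd)
yd2=(ck[0]+ck[3]-ck[1]-ck[2])[:2]; print(np.linalg.norm(yd2)/2); yd2/=np.linalg.norm(yd2)
print(np.degrees(np.arctan2(yd[1],yd[0])),np.degrees(np.arctan2(yd2[1],yd2[0])))
xd=np.array([yd[1],-yd[0]])
o=np.mean(ck,0)[:2]-.0775*yd
print("origin",o,"plate centre in stand",(np.mean(pl,0)[:2]-o)@xd,(np.mean(pl,0)[:2]-o)@yd)
st=lambda p:np.round([(p[:2]-o)@xd,(p[:2]-o)@yd],4)
print("knob top",st(onz(f,*T(699,310),.077)))
print("tip",st(onz(f,*T(364,228),.037)))
# block top
print("block",[st(onz(f,*T(*p),.058)) for p in [(436,193),(556,225),(535,318),(413,285)]])
print("lever end",st(onz(f,*T(494,160),.155)))
print("sherd",[st(onz(f,*T(*p),.03)) for p in [(124,195),(322,200),(300,150),(250,270)]])
# scene check
W=lambda x,y,z: np.r_[o+x*xd+y*yd,z]
for n,p,m in [("knobtop",(0,-.160,.077),(601,405)),("plate fr",(.065,-.150,.012),(667,450)),("cork corner",(-.058,.015,.015),(265,342)),("fence",(-.05,.14,.05),(0,0))]:
    print(n,proj(s,W(*p)),S(*m))
print("knob scene",st(onz(s,*S(601,405),.077)), "block",[st(onz(s,*S(*p),.058)) for p in[(370,287),(440,343),(536,325)]])
E
```

```text
[[ 0.669   0.2355  0.012 ]
 [ 0.5872 -0.0595  0.012 ]
 [ 0.4646 -0.0265  0.012 ]
 [ 0.5463  0.2692  0.012 ]]
[[0.6538 0.2051 0.015 ]
 [0.621  0.0855 0.015 ]
 [0.5117 0.1151 0.015 ]
 [0.5424 0.2355 0.015 ]]
0.12409912783597109
74.52700900159415 75.16597659035807
origin [0.56153385 0.08562855] plate centre in stand -4.8882363644710085e-05 0.019737857910698892
knob top [-0.0032 -0.1688]
tip [-0.002   0.0068]
block [array([ 0.0223, -0.0263]), array([ 0.0221, -0.0892]), array([-0.0262, -0.0912]), array([-0.0259, -0.0274])]
lever end [ 0.031  -0.0567]
sherd [array([-0.0168,  0.1338]), array([0.0073, 0.0328]), array([0.0298, 0.051 ]), array([-0.0377,  0.0592])]
knobtop [303.35781666 248.89250445] (304.8, 250.6)
plate fr [324.82427871 261.90264603] (318.0, 259.6)
cork corner [237.56672912 238.13291909] (237.6, 238.0)
fence [217.28955674 199.69824267] (184.6, 169.6)
knob scene [-0.0006 -0.1659] block [array([-0.0254, -0.0253]), array([-0.0202, -0.0765]), array([ 0.0218, -0.0854])]
```

```bash
cat >> h.py <<'E'
from scipy.spatial.transform import Rotation as R
o=np.array([0.5615,0.0856]); a=np.radians(74.6); yd=np.array([np.cos(a),np.sin(a)]); xd=np.array([yd[1],-yd[0]])
W=lambda x,y,z: np.r_[o+x*xd+y*yd,z]
st=lambda p:np.r_[(p[:2]-o)@xd,(p[:2]-o)@yd,p[2]]
Rs=np.c_[np.r_[xd,0],np.r_[yd,0],[0,0,1]]
def rep(s):
    print("t %.2f"%s["t"],"stand mm",np.round(st(s["eef_pos"])*1e3,1),"F",np.round(Rs.T@s["wrist_force"],1),"gap",round(s["finger_gap"],4))
    Rt=R.from_euler("xyz",s["eef_rot"],degrees=True).as_matrix()
    print("tool axes in stand (cols)",np.round(Rs.T@Rt,3).tolist())
    return Rt
def delta(s,x,y,z,sgn):
    Rt=R.from_euler("xyz",s["eef_rot"],degrees=True).as_matrix()
    Rg=np.c_[[0,0,-1],sgn*np.r_[xd,0],-sgn*np.r_[yd,0]]
    print("sgn",sgn,"d",np.round(Rt.T@(W(x,y,z)-s["eef_pos"]),4),"w",np.round((R.from_matrix(Rt.T@Rg)).as_rotvec(),4))
E
python3 - <<'E'
from h import *
from rig import ctrl
s=ctrl.state(); rep(s)
for g in(1,-1):
  delta(s,-.001,-.215,.16,g)
E
```

```text
t 0.10 stand mm [-547.4  392.2  221.5] F [-0.2  0.5  0.4] gap 0.0869
tool axes in stand (cols) [[-0.0, -0.046, 0.999], [-0.002, 0.999, 0.046], [-1.0, -0.002, -0.0]]
sgn 1 d [ 0.0625 -0.6315  0.5179] w [1.6168e+00 1.2000e-03 1.5000e-03]
sgn -1 d [ 0.0625 -0.6315  0.5179] w [-1.5248e+00 -1.5000e-03  1.2000e-03]
```

```bash
python3 -m crank '[[0,-0.6315,0.518,1.617,0,0,0],[0,-0.6315,0.518,1.617,0,0,0],[0,-0.6315,0.518,1.617,0,0,0],[0,-0.6315,0.518,1.617,0,0,0],[0,-0.6315,0.518,1.617,0,0,0],[0,-0.6315,0.518,1.617,0,0,0],[0,-0.6315,0.518,1.617,0,0,0],[0,-0.6315,0.518,1.617,0,0,0],[0,-0.6315,0.518,1.617,0,0,0],[0,-0.6315,0.518,1.617,0,0,0]]' 20
python3 - <<'E'
from h import *
from rig import ctrl
s=ctrl.state(); rep(s); print(s["joint_positions"])
delta(s,-.001,-.215,.16,1)
E
```

```text
t: 0.93
eef_pos: [0.3247, 0.2351, 0.2223]
eef_rot: [91.6, 90.0, 6.9]
wrist_force: [1.0, -0.1, 0.7]
finger_gap: 0.0282
t 0.93 stand mm [-268.    81.3  222.3] F [1.  0.1 0.7] gap 0.0282
tool axes in stand (cols) [[0.0, 0.935, 0.353], [0.0, 0.353, -0.935], [-1.0, 0.0, -0.0]]
[ 2.46019214e+01 -2.00102801e+01  1.18520279e+02 -2.48570506e-03
  8.14822996e+01  1.93050496e+01]
sgn 1 d [0.0623 0.145  0.3715] w [ 3.612e-01 -0.000e+00 -1.000e-04]
```

```bash
python3 -m crank '[[0,0.14,0.365,0.355,0,0,0],[0,0.14,0.365,0.355,0,0,0],[0,0.14,0.365,0.355,0,0,0],[0,0.14,0.365,0.355,0,0,0],[0,0.14,0.365,0.355,0,0,0],[0,0.14,0.365,0.355,0,0,0],[0,0.14,0.365,0.355,0,0,0],[0,0.14,0.365,0.355,0,0,0],[0,0.14,0.365,0.355,0,0,0],[0,0.14,0.365,0.355,0,0,0]]'
python3 - <<'E'
from h import *
from rig import ctrl
s=ctrl.state(); rep(s); print(s["joint_positions"])
delta(s,-.001,-.215,.032,1)
E
```

```text
t: 1.77
eef_pos: [0.5008, -0.1171, 0.2221]
eef_rot: [24.2, 89.9, -80.8]
wrist_force: [-0.2, -0.4, 0.3]
finger_gap: 0.0005
t 1.77 stand mm [  -4.6 -211.6  222.1] F [-0.1 -0.5  0.3] gap 0.0005
tool axes in stand (cols) [[0.001, 1.0, 0.008], [-0.001, 0.008, -1.0], [-1.0, 0.001, 0.001]]
[-2.19007694e+01 -2.65695798e+00  1.03822225e+02 -8.18216131e-02
  7.87862423e+01 -6.96978643e+00]
sgn 1 d [0.1901 0.0035 0.0032] w [ 0.0085  0.0015 -0.0007]
```

```bash
python3 -m crank '[[0.04,0.003,0.003,0.008,0,0,0],[0.08,0.003,0.003,0.008,0,0,0],[0.12,0.003,0.003,0.008,0,0,0],[0.15,0.003,0.003,0.008,0,0,0],[0.17,0.003,0.003,0.008,0,0,0],[0.19,0.003,0.003,0.008,0,0,0],[0.19,0.003,0.003,0.008,0,0,0],[0.19,0.003,0.003,0.008,0,0,0]]'
python3 - <<'E'
from h import *
from rig import ctrl,imaging
rep(ctrl.state())
ims=[]
for n in ["scene","top"]:
    f=imaging.grab_frame(n); c=f["color"][:,:,::-1]
    ims.append(cv2.resize(c[170:290,185:335] if n=="scene" else c[130:270,200:400],(400,320),interpolation=cv2.INTER_CUBIC))
cv2.imwrite("pics/p1.png",np.hstack(ims))
E
```

```text
t: 2.43
eef_pos: [0.5005, -0.1154, 0.0315]
eef_rot: [-98.5, 89.8, 156.3]
wrist_force: [-0.1, 1.5, 0.1]
finger_gap: 0.0007
t 2.43 stand mm [  -5.5 -210.    31.5] F [-0.5  1.4  0.1] gap 0.0007
tool axes in stand (cols) [[-0.004, 1.0, 0.004], [0.001, 0.004, -1.0], [-1.0, -0.004, -0.001]]
```

View pics/p1.png

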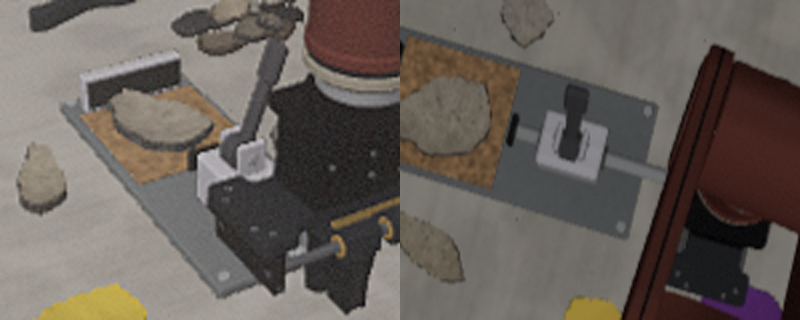

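```bash
python3 -m crank '[[0,0.003,-0.004,0,0,0,0],[0,0.003,-0.008,0,0,0,0],[0,0.003,-0.012,0,0,0,0],[0,0.003,-0.015,0,0,0,0],[0,0.003,-0.018,0,0,0,0],[0,0.003,-0.018,0,0,0,0]]'
python3 - <<'E'
from h import *
from rig import ctrl
rep(ctrl.state())
E
python3 -m crank '[[0,0,-0.003,0,0,0,0],[0,0,-0.006,0,0,0,0],[0,0,-0.009,0,0,0,0],[0,0,-0.012,0,0,0,0],[0,0,-0.012,0,0,0,0]]'
python3 - <<'E'
from h import *
from rig import ctrl
rep(ctrl.state())
E
```

```text
t: 3.03
eef_pos: [0.5096, -0.099, 0.0327]
eef_rot: [119.4, 90.0, 14.3]
wrist_force: [-0.6, 0.5, 0.4]
finger_gap: 0.0006
t 3.03 stand mm [  -1.  -191.7   32.7] F [-0.7  0.3  0.4] gap 0.0006
tool axes in stand (cols) [[0.0, 1.0, 0.004], [0.0, 0.004, -1.0], [-1.0, 0.0, -0.0]]
t: 3.45
eef_pos: [0.5125, -0.0885, 0.0326]
eef_rot: [1.8, 89.9, -103.3]
wrist_force: [-1.2, -4.3, -0.1]
finger_gap: 0.0004
t 3.45 stand mm [  -1.  -180.8   32.6] F [ 0.  -4.4 -0.1] gap 0.0004
tool axes in stand (cols) [[0.0, 1.0, 0.004], [-0.001, 0.004, -1.0], [-1.0, 0.0, 0.001]]
```

```bash
python3 -m crank '[[0,0,-0.0015,0,0,0,0],[0,0,-0.003,0,0,0,0],[0,0,-0.0045,0,0,0,0],[0,0,-0.006,0,0,0,0],[0,0,-0.0075,0,0,0,0],[0,0,-0.009,0,0,0,0],[0,0,-0.0105,0,0,0,0],[0,0,-0.012,0,0,0,0]]'
python3 - <<'E'
from h import *
from rig import ctrl,imaging
rep(ctrl.state())
f=imaging.grab_frame("top"); c=f["color"][:,:,::-1]
cv2.imwrite("pics/p2.png",cv2.resize(c[130:245,165:355],None,fx=4,fy=4,interpolation=cv2.INTER_CUBIC))
E
```

```text
t: 4.12
eef_pos: [0.5156, -0.0773, 0.0326]
eef_rot: [5.0, 89.9, -100.2]
wrist_force: [-1.3, -5.6, 1.0]
finger_gap: 0.0003
t 4.12 stand mm [  -1.  -169.2   32.6] F [ 0.2 -5.8  1. ] gap 0.0003
tool axes in stand (cols) [[0.0, 1.0, 0.004], [-0.001, 0.004, -1.0], [-1.0, 0.0, 0.001]]
```

View pics/p2.png

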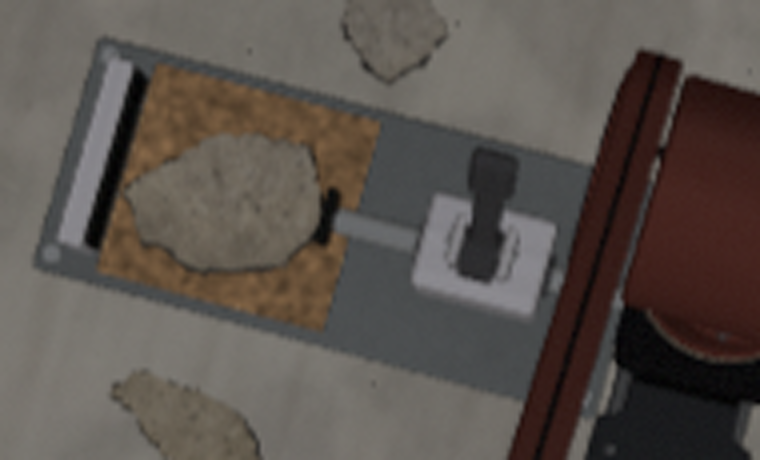

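```bash
python3 -m crank '[[0,0,-0.001,0,0,0,0],[0,0,-0.002,0,0,0,0],[0,0,-0.003,0,0,0,0],[0,0,-0.004,0,0,0,0],[0,0,-0.004,0,0,0,0]]'
python3 - <<'E'
from h import *
from rig import ctrl,imaging
rep(ctrl.state())
f=imaging.grab_frame("top"); c=f["color"][:,:,::-1]
cv2.imwrite("pics/p3.png",cv2.resize(c[130:245,165:355],None,fx=4,fy=4,interpolation=cv2.INTER_CUBIC))
E
```

```text
t: 4.58
eef_pos: [0.5167, -0.0734, 0.0326]
eef_rot: [6.6, 89.9, -98.6]
wrist_force: [-3.3, -5.5, -0.3]
finger_gap: 0.0005
t 4.58 stand mm [  -1.  -165.2   32.6] F [-1.7 -6.2 -0.3] gap 0.0005
tool axes in stand (cols) [[0.0, 1.0, 0.004], [-0.001, 0.004, -1.0], [-1.0, 0.0, 0.001]]
```

View pics/p3.png

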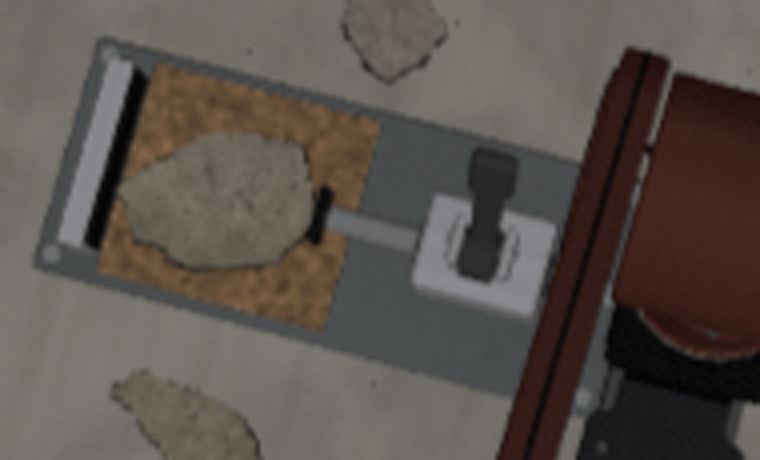

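```bash
python3 -m crank '[[0,0,-0.001,0,0,0,0],[0,0,-0.002,0,0,0,0],[0,0,-0.003,0,0,0,0],[0,0,-0.003,0,0,0,0]]'
python3 - <<'E'
from h import *
from rig import ctrl,imaging
rep(ctrl.state())
E
python3 -m crank '[[0,0,-0.001,0,0,0,0],[0,0,-0.001,0,0,0,0]]'
python3 -c "
from h import *
from rig import ctrl
rep(ctrl.state())"
```

```text
t: 4.97
eef_pos: [0.5175, -0.0708, 0.0326]
eef_rot: [8.6, 89.9, -96.5]
wrist_force: [-1.7, -6.6, 1.1]
finger_gap: 0.0008
t 4.97 stand mm [  -0.9 -162.5   32.6] F [ 0.1 -6.8  1.1] gap 0.0008
tool axes in stand (cols) [[0.0, 1.0, 0.004], [-0.002, 0.004, -1.0], [-1.0, 0.0, 0.002]]
t: 5.13
eef_pos: [0.5176, -0.0701, 0.0326]
eef_rot: [3.6, 89.9, -101.6]
wrist_force: [-1.8, -7.1, -0.4]
finger_gap: 0.0006
t 5.13 stand mm [  -0.9 -161.7   32.6] F [ 0.1 -7.3 -0.4] gap 0.0006
tool axes in stand (cols) [[0.0, 1.0, 0.004], [-0.002, 0.004, -1.0], [-1.0, 0.0, 0.002]]
```

```bash
for i in 1; do python3 -m crank '[[0,0,-0.001,0,0,0,0],[0,0,-0.001,0,0,0,0],[0,0,-0.001,0,0,0,0]]'; done
python3 - <<'E'
from h import *
from rig import ctrl,imaging
rep(ctrl.state())
f=imaging.grab_frame("top"); c=f["color"][:,:,::-1]
cv2.imwrite("pics/p4.png",cv2.resize(c[130:245,165:355],None,fx=4,fy=4,interpolation=cv2.INTER_CUBIC))
rep(ctrl.state())
E
```

```text
t: 5.38
eef_pos: [0.5178, -0.0695, 0.0326]
eef_rot: [3.6, 89.9, -101.6]
wrist_force: [-3.0, -8.5, 1.3]
finger_gap: 0.0005
t 5.38 stand mm [  -0.9 -161.1   32.6] F [-0.7 -9.   1.3] gap 0.0005
tool axes in stand (cols) [[0.0, 1.0, 0.004], [-0.003, 0.004, -1.0], [-1.0, 0.0, 0.003]]
t 5.43 stand mm [  -0.9 -161.1   32.6] F [-0.1 -9.3  0.8] gap 0.0007
tool axes in stand (cols) [[0.0, 1.0, 0.004], [-0.003, 0.004, -1.0], [-1.0, 0.0, 0.003]]
```

View pics/p4.png

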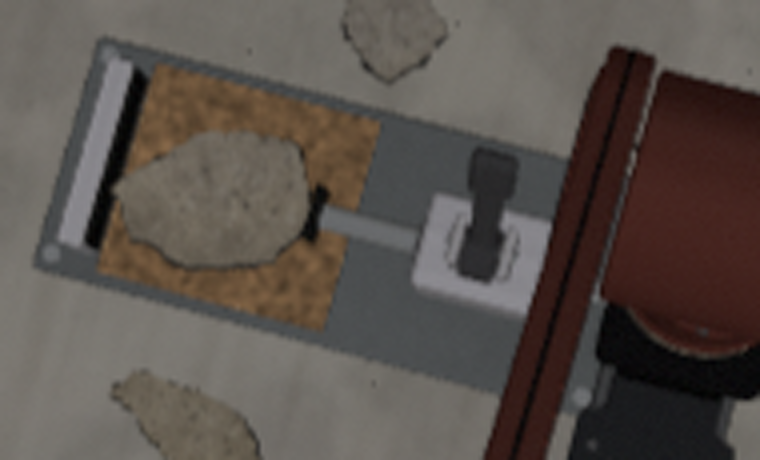

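```bash
python3 -m crank '[[0,0,-0.001,0,0,0,0],[0,0,-0.001,0,0,0,0],[0,0,-0.001,0,0,0,0]]'
python3 - <<'E'
from h import *
from rig import ctrl,imaging
rep(ctrl.state())
E
python3 -m crank '[[0,0,-0.001,0,0,0,0],[0,0,-0.001,0,0,0,0],[0,0,-0.001,0,0,0,0]]'
python3 - <<'E'
from h import *
from rig import ctrl,imaging
rep(ctrl.state())
E
```

```text
t: 5.68
eef_pos: [0.518, -0.0689, 0.0326]
eef_rot: [1.5, 89.8, -103.7]
wrist_force: [-3.3, -10.3, 0.7]
finger_gap: 0.0006
t 5.68 stand mm [  -0.9 -160.5   32.6] F [ -0.4 -10.8   0.7] gap 0.0006
tool axes in stand (cols) [[0.0, 1.0, 0.004], [-0.003, 0.004, -1.0], [-1.0, 0.0, 0.003]]
t: 5.93
eef_pos: [0.5182, -0.0683, 0.0326]
eef_rot: [-0.0, 89.8, -105.2]
wrist_force: [-4.0, -12.4, 0.9]
finger_gap: 0.0005
t 5.93 stand mm [  -0.9 -159.8   32.6] F [ -0.6 -13.    0.9] gap 0.0005
tool axes in stand (cols) [[0.0, 1.0, 0.004], [-0.004, 0.004, -1.0], [-1.0, -0.0, 0.004]]
```

```bash
python3 -m crank '[[0,0,0.002,0,0,0,0],[0,0,0.005,0,0,0,0],[0,0,0.012,0,0,0,0],[0,0,0.025,0,0,0,0],[0,0,0.04,0,0,0,0],[-0.04,0,0.04,0,0,0,0],[-0.08,0,0.04,0,0,0,0],[-0.12,0,0.04,0,0,0,0],[-0.15,0.0,0.04,0,0,0,0],[-0.15,0,0.04,0,0,0,0]]'
python3 - <<'E'
from h import *
from rig import ctrl,imaging
s=ctrl.state();rep(s)
f=imaging.grab_frame("top"); c=f["color"][:,:,::-1]
cv2.imwrite("pics/p5.png",cv2.resize(c[130:245,165:355],None,fx=4,fy=4,interpolation=cv2.INTER_CUBIC))
delta(s,.09,-.058,.19,1)
E
```

```text
t: 6.77
eef_pos: [0.5124, -0.1059, 0.1905]
eef_rot: [88.3, 89.3, -16.9]
wrist_force: [1.0, -0.4, 0.0]
finger_gap: 0.0004
t 6.77 stand mm [   3.5 -197.7  190.5] F [ 1.  -0.2  0. ] gap 0.0004
tool axes in stand (cols) [[0.013, 1.0, 0.004], [-0.0, 0.004, -1.0], [-1.0, 0.013, 0.0]]
sgn 1 d [ 0.0016  0.0871 -0.1393] w [ 0.0039  0.0004 -0.0127]
```

View pics/p5.png

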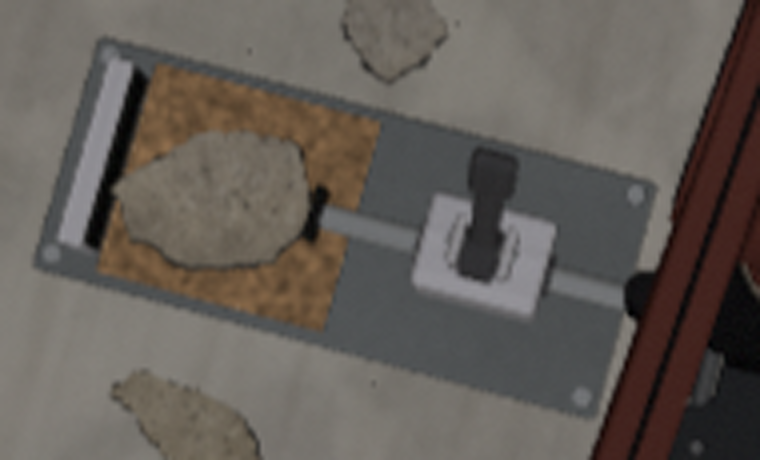

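```bash
python3 -m crank '[[0,0.03,-0.03,0.004,0,0,0],[0,0.06,-0.06,0.004,0,0,0],[0,0.083,-0.1,0.004,0,0,0],[0,0.083,-0.14,0.004,0,0,0],[0.0,0.083,-0.14,0.004,0,0,0],[0.03,0.083,-0.14,0.004,0,0,0],[0.055,0.083,-0.14,0.004,0,0,0],[0.055,0.083,-0.14,0.004,0,0,0]]'
python3 - <<'E'
from h import *
from rig import ctrl,imaging
s=ctrl.state();rep(s)
ims=[]
for n in ["scene","top"]:
    f=imaging.grab_frame(n); c=f["color"][:,:,::-1]
    ims.append(cv2.resize(c[150:300,180:360] if n=="scene" else c[130:250,200:360],(400,320),interpolation=cv2.INTER_CUBIC))
cv2.imwrite("pics/p6.png",np.hstack(ims))
E
```

```text
t: 7.48
eef_pos: [0.6196, 0.0099, 0.1196]
eef_rot: [-82.0, 89.3, 172.7]
wrist_force: [-1.5, -0.6, -1.8]
finger_gap: 0.0008
t 7.48 stand mm [ 76.1 -57.6 119.6] F [-1.3 -1.  -1.8] gap 0.0008
tool axes in stand (cols) [[-0.013, 1.0, 0.001], [-0.002, 0.001, -1.0], [-1.0, -0.013, 0.002]]
```

View pics/p6.png

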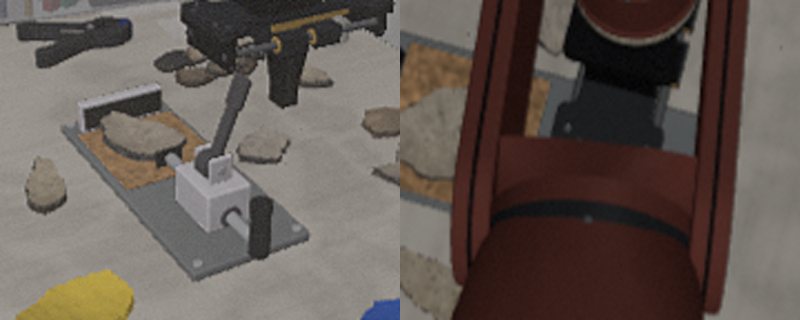

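```bash
python3 -m crank '[[-0.01,0,0,0,0,0,0],[-0.015,-0.005,0,0,0,0.013,0],[-0.015,-0.005,0,0,0,0.013,0],[-0.015,-0.005,0,0,0,0.013,0],[-0.015,-0.005,0,0,0,0.013,0]]'
python3 - <<'E'
from h import *
from rig import ctrl,imaging
s=ctrl.state();rep(s)
E
```

```text
t: 8.0
eef_pos: [0.6208, 0.0099, 0.1442]
eef_rot: [91.4, 89.1, -14.0]
wrist_force: [1.0, -1.1, -0.1]
finger_gap: 0.0009
t 8.00 stand mm [ 77.3 -57.2 144.2] F [ 1.3 -0.8 -0.1] gap 0.0009
tool axes in stand (cols) [[0.015, 1.0, -0.0], [0.0, -0.0, -1.0], [-1.0, 0.015, -0.0]]
```

```bash
python3 -m crank '[[-0.001,-0.007,0,0,0,0,0],[-0.002,-0.014,0,0,0,0,0],[-0.003,-0.021,0,0,0,0,0],[-0.004,-0.028,0,0,0,0,0],[-0.005,-0.035,0,0,0,0,0],[-0.006,-0.042,0,0,0,0,0],[-0.006,-0.048,0,0,0,0,0],[-0.006,-0.048,0,0,0,0,0]]'
python3 - <<'E'
from h import *
from rig import ctrl,imaging
s=ctrl.state();rep(s)
f=imaging.grab_frame("scene"); c=f["color"][:,:,::-1]
cv2.imwrite("pics/p7.png",cv2.resize(c[150:300,180:360],None,fx=4,fy=4,interpolation=cv2.INTER_CUBIC))
E
```

```text
t: 8.67
eef_pos: [0.5726, 0.0235, 0.148]
eef_rot: [90.1, 89.3, -15.2]
wrist_force: [-0.8, -0.2, 0.0]
finger_gap: 0.0005
t 8.67 stand mm [ 27.2 -57.  148. ] F [-0.7 -0.4  0. ] gap 0.0005
tool axes in stand (cols) [[0.012, 1.0, 0.0], [0.0, 0.0, -1.0], [-1.0, 0.012, -0.0]]
```

View pics/p7.png

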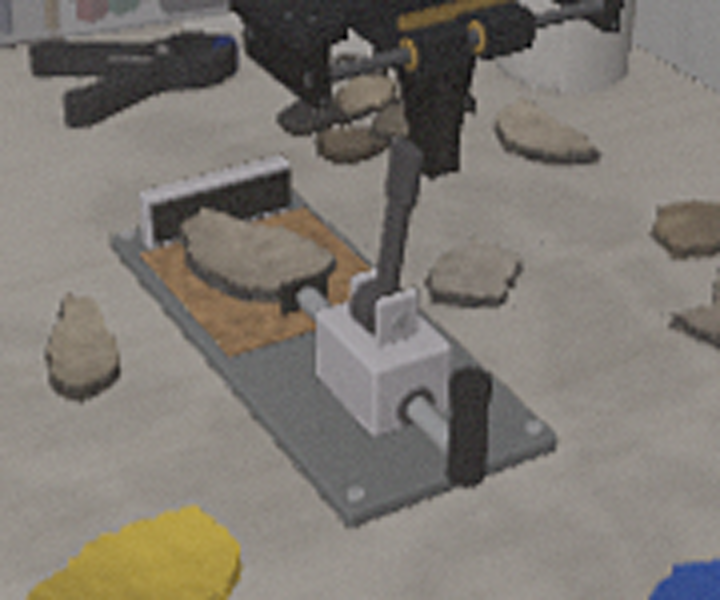

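```bash
python3 -m crank '[[-0.001,-0.006,0,0,0,0,0],[-0.002,-0.012,0,0,0,0,0],[-0.002,-0.018,0,0,0,0,0],[-0.001,-0.024,0,0,0,0,0],[0,-0.031,0,0,0,0,0],[0.002,-0.038,0,0,0,0,0],[0.004,-0.045,0,0,0,0,0],[0.006,-0.051,0,0,0,0,0],[0.006,-0.051,0,0,0,0,0]]'
python3 - <<'E'
from h import *
from rig import ctrl,imaging
s=ctrl.state();rep(s)
f=imaging.grab_frame("scene"); c=f["color"][:,:,::-1]
cv2.imwrite("pics/p8.png",cv2.resize(c[150:300,180:360],None,fx=4,fy=4,interpolation=cv2.INTER_CUBIC))
E
```

```text
t: 9.47
eef_pos: [0.5238, 0.0369, 0.1413]
eef_rot: [90.6, 89.2, -14.8]
wrist_force: [2.9, -0.8, 5.0]
finger_gap: 0.0002
t 9.47 stand mm [-23.5 -57.  141.3] F [ 3.1 -0.   5. ] gap 0.0002
tool axes in stand (cols) [[0.013, 1.0, 0.0], [0.0, 0.0, -1.0], [-1.0, 0.013, -0.0]]
```

View pics/p8.png

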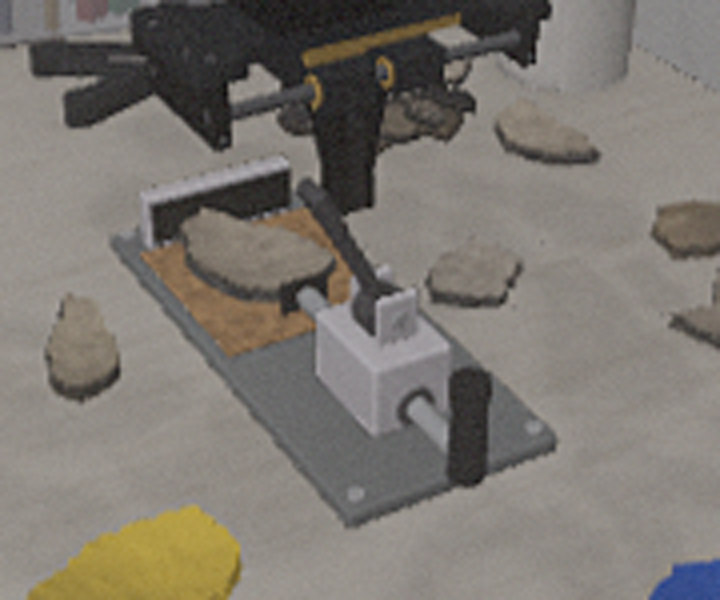

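```bash
python3 -m crank '[[0.003,-0.006,0,0,0,0,0],[0.006,-0.012,0,0,0,0,0],[0.010,-0.018,0,0,0,0,0],[0.015,-0.022,0,0,0,0,0],[0.02,-0.027,0,0,0,0,0],[0.026,-0.031,0,0,0,0,0],[0.026,-0.031,0,0,0,0,0]]'
python3 - <<'E'
from h import *
from rig import ctrl,imaging
s=ctrl.state();rep(s)
f=imaging.grab_frame("scene"); c=f["color"][:,:,::-1]
cv2.imwrite("pics/p9.png",cv2.resize(c[150:300,180:360],None,fx=4,fy=4,interpolation=cv2.INTER_CUBIC))
E
```

```text
t: 10.1
eef_pos: [0.4919, 0.0452, 0.1122]
eef_rot: [81.4, 89.6, -24.0]
wrist_force: [-1.1, -0.2, -1.3]
finger_gap: 0.0006
t 10.10 stand mm [-56.4 -57.5 112.2] F [-1.  -0.4 -1.3] gap 0.0006
tool axes in stand (cols) [[0.007, 1.0, 0.0], [-0.001, 0.0, -1.0], [-1.0, 0.007, 0.001]]
```

View pics/p9.png

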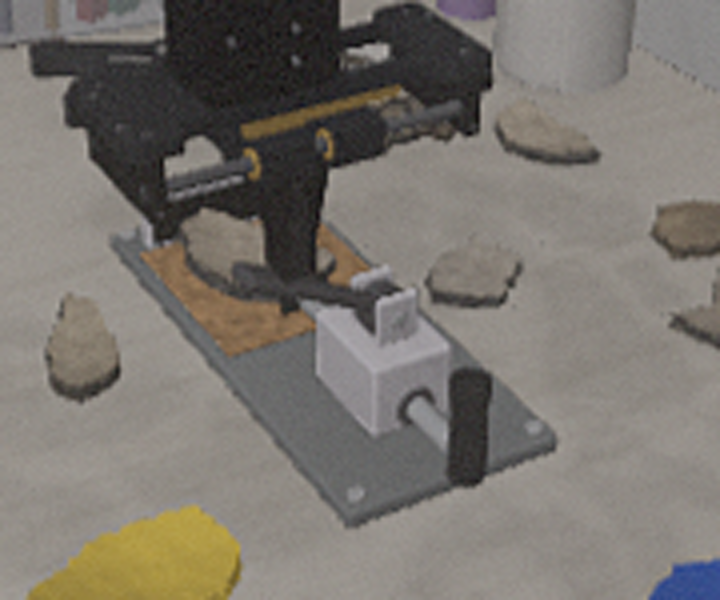

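```bash
python3 - <<'E'
from h import *
s=dict(np.load("pics/scene0.npz"))
for th in [1.2,1.4,1.6,1.75,1.9]:
    p=th-.43; q=proj(s,W(-.095*np.sin(p),-.058,.072+.095*np.cos(p))); print(th,(q-[180,150])*4)
E
```

```text
1.2 [272.30874028 224.40210874]
1.4 [250.92699194 255.90500565]
1.6 [235.48373774 289.14946132]
1.75 [228.20181777 314.243518  ]
1.9 [224.7601705  338.72622744]
```

```bash
python3 -m crank '[[0.004,-0.003,0,0,0,0,0],[0.008,-0.005,0,0,0,0,0],[0.012,-0.006,0,0,0,0,0],[0.016,-0.007,0,0,0,0,0],[0.020,-0.008,0,0,0,0,0],[0.020,-0.008,0,0,0,0,0]]'
python3 - <<'E'
from h import *
from rig import ctrl,imaging
s=ctrl.state();rep(s)
f=imaging.grab_frame("scene"); c=f["color"][:,:,::-1]
cv2.imwrite("pics/p10.png",cv2.resize(c[150:300,180:360],None,fx=4,fy=4,interpolation=cv2.INTER_CUBIC))
E
```

```text
t: 10.65
eef_pos: [0.4866, 0.0468, 0.0935]
eef_rot: [87.7, 89.4, -17.8]
wrist_force: [0.0, -0.2, 0.4]
finger_gap: 0.0001
t 10.65 stand mm [-61.9 -57.3  93.5] F [ 0.1 -0.2  0.4] gap 0.0001
tool axes in stand (cols) [[0.011, 1.0, -0.0], [-0.0, -0.0, -1.0], [-1.0, 0.011, 0.0]]
```

View pics/p10.png

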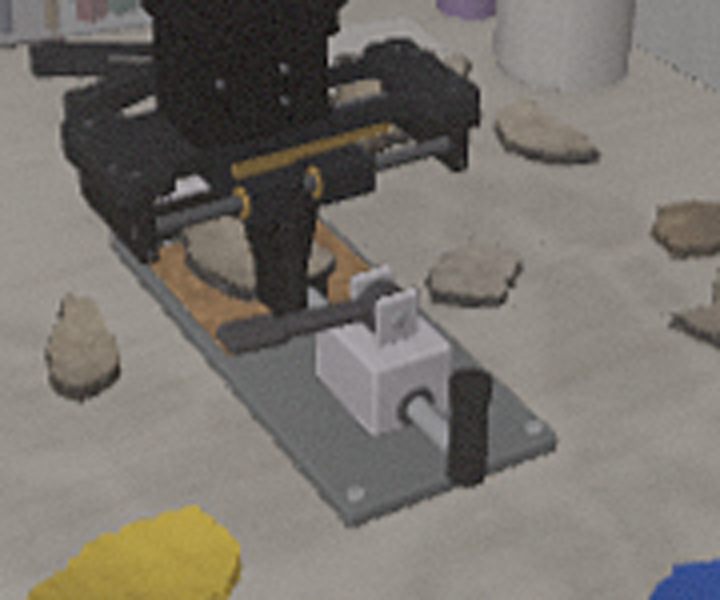

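```bash
python3 -m crank '[[-0.03,0,0,0,0,0,0],[-0.06,0,0,0,0,0,0],[-0.1,0,0,0,0,0,0],[-0.13,0,0.03,0,0,0,0],[-0.13,0,0.07,0,0,0,0],[-0.13,0,0.11,0,0,0,0],[-0.13,0,0.15,0,0,0,0],[-0.13,0,0.19,0,0,0,0],[-0.13,0,0.23,0,0,0,0],[-0.13,0,0.23,0,0,0,0]]'
python3 -m crank '[[0,0,0.03,0,0,0,0],[0,0,0.03,0,0,0,0],[0,0,0.03,0,0,0,0]]'
python3 - <<'E'
from h import *
from rig import ctrl,imaging
s=ctrl.state();rep(s)
ims=[]
for n in ["scene","top"]:
    f=imaging.grab_frame(n); c=f["color"][:,:,::-1]
    ims.append(cv2.resize(c[160:310,180:360] if n=="scene" else c[130:250,165:355],(760,600) if 0 else (800,600),interpolation=cv2.INTER_CUBIC)[:, :])
    cv2.imwrite(f"pics/p11{n}.png",ims[-1])
E
```

```text
t: 11.53
eef_pos: [0.4231, -0.1808, 0.2253]
eef_rot: [75.5, 89.2, -30.3]
wrist_force: [-0.1, 0.9, -0.1]
finger_gap: 0.0004
t: 11.78
eef_pos: [0.4167, -0.2042, 0.2249]
eef_rot: [90.8, 89.2, -14.8]
wrist_force: [-0.4, 0.1, -0.2]
finger_gap: 0.0004
t 11.78 stand mm [ -62.6 -317.8  224.9] F [-0.4 -0.  -0.2] gap 0.0004
tool axes in stand (cols) [[0.013, 1.0, -0.003], [0.0, -0.003, -1.0], [-1.0, 0.013, -0.0]]
```

View pics/p11top.png

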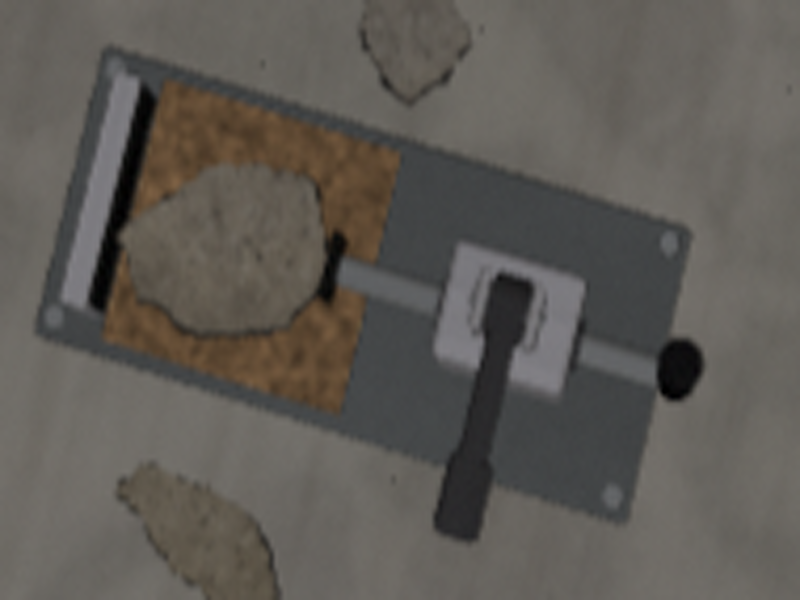

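View pics/p11scene.png

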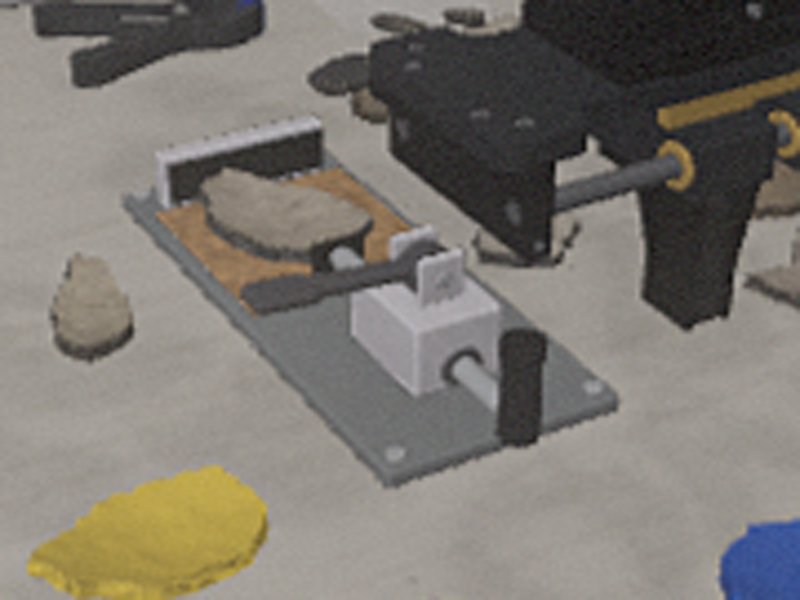

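The lever is fully down (paddle at about (460,500) in the top view). The sherd sits against the fence with the rubber tip on its rear edge, near (335,268). The bystander sherds look unmoved and the gripper is clear.

```bash
python3 -c "
from rig import ctrl
print(ctrl.sign_off())"
```

```text
the job is handed in; nothing more can be done
None
```

The sherd is clamped against the fence, the cam lever is locked down, and I handed the job in at about 12 s of the 54 s allowed.

- **Pressing the sherd:** I pushed the knob from behind with closed fingers until the sherd met the fence. The push reached about 13 N, of which about 7 N was on the sherd after the roughly 6 N of rod drag. Then I let go, so by your description the tip has eased back to about 3 N.
- **Locking the lever:** I pushed the lever over with the fingertips. The highest wrist force I read while doing so was about 6 N, and it snapped shut by itself.
- **Last checks:**
  - In the scene picture the lever end was within about 1 camera pixel of where it should be at 1.9 rad, fully shut.
  - In the top view the sherd was against the fence with the tip on it.
  - The bystander sherds looked unmoved, judged by eye only.
  - The gripper was clear, with wrist force near zero.

No check failed or disagreed. I could not measure the final holding force with the lever locked.

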